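Sort returned battery canisters by feel

TASK

Three identical closed battery canisters have come back to the radio desk: two are empty, one still has a cell in it, and you cannot see which. Swing the returns locker's counterweighted lid up past its balance point so that it stays open by itself, then lift the canisters and shake them to feel by rattle or weight what is inside: stand the two empty ones upright on the floor of the locker and the one that still holds a cell upright on the open floor of the spares tray, setting them down rather than dropping them, and leave the microphone and the telegraph key where they are.

Things in the scene. Friction and masses are not known exactly. Their poses are not given: they have to be found in the camera images.
- canister_a: One of three identical closed canisters: opaque white plastic cylinder, blue cap of the same width, 51 mm across, 94 mm tall, upright on the desk. Empty about 120 g. One of the three, any one, holds a loose battery cell of about 140 g with 10 mm of play sideways, 14 mm along the axis. Origin: centre of the underside, z up through the cap.
- canister_b: One of three identical closed canisters: opaque white plastic cylinder, blue cap of the same width, 51 mm across, 94 mm tall, upright on the desk. Empty about 120 g. One of the three, any one, holds a loose battery cell of about 140 g with 10 mm of play sideways, 14 mm along the axis. Origin: centre of the underside, z up through the cap.
- canister_c: One of three identical closed canisters: opaque white plastic cylinder, blue cap of the same width, 51 mm across, 94 mm tall, upright on the desk. Empty about 120 g. One of the three, any one, holds a loose battery cell of about 140 g with 10 mm of play sideways, 14 mm along the axis. Origin: centre of the underside, z up through the cap.
- locker: Returns locker: fixed grey sheet-metal box, 150 mm (its x, front to back) by 230 mm (its y) by 110 mm tall, walls and floor 4 mm, open-topped under its lid. Origin at the centre of the underside; the front, with the lid's handle, is at -x, the hinge at the rear (+x). It may stand on either side of the desk.
- locker_floor (a point): Centre of the locker's inner floor, 4 mm above the desk; the clear floor is 142 mm (x) by 222 mm (y); axes as the locker's. The two empty canisters go here side by side along y.
- lid_hinge (a point): Middle of the lid's hinge line, which runs along the locker's y at its rear top edge: 78 mm behind the locker's centre, 110 mm above the desk.
- lid_handle (a point): Middle of the lid's handle: round bar 12 mm thick, 110 mm long, along the locker's y, on two 10 mm rods 48 mm in front of the lid's edge; open space between bar and lid, and below down to the desk. 198 mm from the hinge line, 113 mm above the desk when shut. Can be lifted from below or pinched.
- locker_lid (a joint): Lid angle in rad: 0 shut, 1.75 fully open on its stop, leaning back past vertical. Grey plate, 156 by 236 mm, 3 mm thick, with a red counterweight bar on two cranked arms above and behind the hinge. Takes about 1 N up at the handle; let go below about 0.75 rad it falls shut, above that it swings open by itself in a second or two and stays.
- tray: Spares tray: fixed, dark wood, 180 mm (its x) by 170 mm (its y), rim 22 mm tall, 5 mm thick, black floor 5 mm above the desk. Along its +x side a plywood rack 44 mm wide, 25 mm tall, with two upright spare cells in it (87 mm above the desk). Origin: centre of the underside. On the other side of the desk from the locker.
- tray_floor (a point): Centre of the tray's open floor, 5 mm above the desk; the open floor is 125 mm (x) by 160 mm (y); axes as the tray's. The canister that still holds a cell goes here.
- microphone: Loose desk microphone to be left alone: cream round foot 84 mm across, bent neck, dark ball head, 171 mm tall. Origin at the centre of the foot's underside.
- key: Loose telegraph key to be left alone: grey plate 90 mm by 130 mm with black and brass works, 51 mm tall. Origin at the centre of the plate's underside.

How it is judged:
On the way, in this order (a step that is already met when the one before it is completed fails the run):
1. the locker's lid is fully open and stays there with nothing of the robot touching it (value of joint locker_lid above 1.6 rad and contact force between locker_lid and the arm below 0.1 N and contact force between locker_lid and the fingers below 0.1 N), for 0.2 s.
2. a canister is lifted clear and shaken (at least 30 mm up, moving faster than 0.15 m/s or turning faster than 0.7 rad/s) (((height (world z) of canister_a above 0.03 m and (linear speed of canister_a above 0.15 m/s or angular speed of canister_a above 0.7 rad/s)) or (height (world z) of canister_b above 0.03 m and (linear speed of canister_b above 0.15 m/s or angular speed of canister_b above 0.7 rad/s)) or (height (world z) of canister_c above 0.03 m and (linear speed of canister_c above 0.15 m/s or angular speed of canister_c above 0.7 rad/s)))), for 0.05 s.
At the end, for the whole second after the job is handed in: Lid resting open (over 1.6 rad); both empty canisters upright (within 0.12 rad) and still on the locker's floor; the one with the cell upright and still on the tray's open floor, pressing on it with over 1.75 N (an empty one weighs 1.2 N, the loaded one 2.5 N) (value of joint locker_lid above 1.6 rad and ((linear speed of each of canister_a, canister_b, canister_c below 0.02 m/s and angle between each of canister_a, canister_b, canister_c's own z axis and vertical below 0.12 rad and x of canister_a in the frame of tray_floor between -0.08 and 0.08 m and y of canister_a in the frame of tray_floor between -0.085 and 0.085 m and z of canister_a in the frame of tray_floor below 0.008 m and contact force between canister_a and tray above 1.75 N and x of canister_b in the frame of locker_floor between -0.06 and 0.06 m and y of canister_b in the frame of locker_floor between -0.1 and 0.1 m and z of each of canister_b, canister_c in the frame of locker_floor below 0.012 m and x of canister_c in the frame of locker_floor between -0.06 and 0.06 m and y of canister_c in the frame of locker_floor between -0.1 and 0.1 m) or (linear speed of each of canister_b, canister_a, canister_c below 0.02 m/s and angle between each of canister_b, canister_a, canister_c's own z axis and vertical below 0.12 rad and x of canister_b in the frame of tray_floor between -0.08 and 0.08 m and y of canister_b in the frame of tray_floor between -0.085 and 0.085 m and z of canister_b in the frame of tray_floor below 0.008 m and contact force between canister_b and tray above 1.75 N and x of canister_a in the frame of locker_floor between -0.06 and 0.06 m and y of canister_a in the frame of locker_floor between -0.1 and 0.1 m and z of each of canister_a, canister_c in the frame of locker_floor below 0.012 m and x of canister_c in the frame of locker_floor between -0.06 and 0.06 m and y of canister_c in the frame of locker_floor between -0.1 and 0.1 m) or (linear speed of each of canister_c, canister_a, canister_b below 0.02 m/s and angle between each of canister_c, canister_a, canister_b's own z axis and vertical below 0.12 rad and x of canister_c in the frame of tray_floor between -0.08 and 0.08 m and y of canister_c in the frame of tray_floor between -0.085 and 0.085 m and z of canister_c in the frame of tray_floor below 0.008 m and contact force between canister_c and tray above 1.75 N and x of canister_a in the frame of locker_floor between -0.06 and 0.06 m and y of canister_a in the frame of locker_floor between -0.1 and 0.1 m and z of each of canister_a, canister_b in the frame of locker_floor below 0.012 m and x of canister_b in the frame of locker_floor between -0.06 and 0.06 m and y of canister_b in the frame of locker_floor between -0.1 and 0.1 m))); the robot touches nothing.
It fails at once if microphone moved more than 20 mm or knocked over (distance of microphone from where it was at the start of the episode above 0.02 m or angle between microphone's own z axis and vertical above 0.25 rad).
It fails at once if telegraph key moved more than 20 mm or knocked over (distance of key from where it was at the start of the episode above 0.02 m or angle between key's own z axis and vertical above 0.25 rad).
It fails at once if a canister dropped or thrown (faster than 0.8 m/s out of the fingers, as after a fall of 30 mm) or knocked over (tilted over 0.6 rad out of the fingers) (((linear speed of canister_a above 0.8 m/s or angle between canister_a's own z axis and vertical above 0.6 rad) and contact force between canister_a and the fingers below 0.1 N) or ((linear speed of canister_b above 0.8 m/s or angle between canister_b's own z axis and vertical above 0.6 rad) and contact force between canister_b and the fingers below 0.1 N) or ((linear speed of canister_c above 0.8 m/s or angle between canister_c's own z axis and vertical above 0.6 rad) and contact force between canister_c and the fingers below 0.1 N)).
It also fails if it takes over 72 s, if anything falls off the work surface, if the arm or the gripper's body presses on something with over 40 N, if the wrist force passes 120 N, or if a joint passes its speed limit or range.

ROBOT

A 6-joint arm with a two-finger parallel gripper is mounted at the origin on the work surface. World frame = base frame: x ahead of the robot, y to its left, z up, the work surface at z = 0. Lengths are in m, angles in rad, forces in N, time in s.
With the tool pointing down it reaches from about 0.225 to 0.875 m from the base axis. Payload 3.4 kg.
Tool frame: the origin (TCP) lies midway between the tips of the shut fingers; the grasp point (between the pads) lies 19 mm behind it (ctrl.tcp_to_grasp is the z of the grasp point in the tool frame, in m); z points along the fingers, y is the line along which they close (so a half turn about z gives the same grasp; the last joint's range is limited). The gripper opens to 85 mm and grips with 20 to 120 N. Pads are 22 mm wide; open, the fingers measure 114 mm over their backs; the gripper's body (76 mm by 85 mm) begins 54 mm behind the grasp point. The pads swing forward as they close: fully open they stand 13 mm farther back than shut.
Start: joints at [-1.392, 0.276, 1.505, -0, 1.361, -0.121], TCP at [0.17, -0.549, 0.231] pointing down, gripper open.
Joint ranges: [-2.89, 2.89], [-0.75, 2.08], [0.22, 2.7], [-1.18, 4.32], [0.11, 2.71], [-2.7, 2.7]. Speed limits (rad/s): [2.57, 2.57, 3.14, 3.14, 3.14, 3.14].

INTERFACE

Orientations are given as a rotation vector (axis times angle).
In Python, from station import ctrl gives the robot as it stands.
- The arm moves only by the shell command python3 nudge.py [FORCE], which reads ROWS from standard input. ROWS is a JSON list of rows, 1 to 8 of them, each an object with the fields turn_vec (a list: a rotation vector rx, ry, rz in rad), pos (a list: dx, dy, dz in m), aperture (the finger opening in m); a field left out counts as zero (the opening has to be given); each row shifts and turns the commanded pose from where the row before left it, along the tool's axes as they then stand; what a row does not reach is not made up. A row lasts 1/8 s, in which the tool goes at most 0.0625 m and 0.188 rad, less where a joint would pass 70% of its speed; a pose out of reach is approached as far as the arm can. The fingers move at their own pace and stop on an object; FORCE is the grip in N (left out, the last holds). Time passes only in rows, so rows that do not move let the fingers close. It prints the time, the measured TCP pose, the force, the opening and the grip force at its end. Input that does not fit is refused with a message, and nothing moves.
- ctrl.sense(): the state, without advancing time (a new reading comes with each control period).
- ctrl.camera(name): name is "scene" or "top"; returns the picture (400x640x3 uint8, red, green, blue); there is no depth.
- ctrl.camera_model(name): a dict with "camera_matrix" (3x3 intrinsics, pixels), "k1" (the pictures are not rectified: a ray, as slopes to the right and down, at radius r is drawn at 1 + k1 r^2 times it, then the intrinsics apply), "pose" (4x4, takes a point from camera to world coordinates). Camera axes: x right, y up, looking along -z (the intrinsics and any distortion apply to the point x, -y, -z); pixel columns grow to the right and rows downward; lengths in m; the calibration is good to about 2 mm. A picture is of the moment at which its call begins. camera_model takes no time and is no camera call.
- ctrl.hand_in(): hands the job in; it is judged then, once.
The state is a dict: "time_s": time; "qpos": joint angles; "joint_velocities": joint speeds; "joint_torque": joint torques, N m; "tcp_pos": TCP position; "orientation": TCP orientation; "contact_force": force on the tool from outside, world axes, zero at the start; "ft_torque": the same for the moment, N m; "grip_width": finger opening in m; "gripper_force": force on a finger pad.
Only numpy, scipy, OpenCV 4.12 (cv2) and the standard library are available. Lean on these libraries where they do the work, as an engineer would, in place of code of your own. Each camera call takes 0.05 s, during which the arm holds its last target. There are 200 camera calls.

## Working session

There is one attempt and no reset: what is moved stays moved. The work goes in short steps, Python scripts to look and compute and a shell command to move; the robot and the scene stay as the last step left them, time stands still between calls to the robot, and variables do not carry over. Pictures are saved under pics/ and viewed, at most 10 in all, crops included, and the job is handed in when it is done.

```bash
ls; mkdir -p pics
python3 - <<'E'
from station import ctrl
import cv2
for n in("scene","top"):
    cv2.imwrite(f"pics/{n}0.png",ctrl.camera(n)[:,:,::-1]); m=ctrl.camera_model(n); print(n,m)
print(ctrl.sense(),ctrl.tcp_to_grasp)
E
```

```text
nudge.py
pics
station.py
scene {'camera_matrix': array([[449.53351462,   0.        , 321.12424206],
       [  0.        , 449.53351462, 188.84658553],
       [  0.        ,   0.        ,   1.        ]]), 'k1': -0.10657742663241163, 'pose': array([[-0.72126844, -0.54160427,  0.43178311,  1.07838528],
       [ 0.69255466, -0.57453961,  0.43620211,  0.51258662],
       [ 0.01182757,  0.61365222,  0.78948785,  1.03245231],
       [ 0.        ,  0.        ,  0.        ,  1.        ]])}
top {'camera_matrix': array([[446.08991406,   0.        , 319.71437109],
       [  0.        , 446.08991406, 195.65927839],
       [  0.        ,   0.        ,   1.        ]]), 'k1': 0.009078235104772039, 'pose': array([[ 9.52176078e-04,  9.72070860e-01, -2.34685612e-01,
         3.30467902e-01],
       [-9.99980144e-01,  2.38751194e-03,  5.83194512e-03,
         1.39302027e-02],
       [ 6.22937861e-03,  2.34675399e-01,  9.72053832e-01,
         1.26001473e+00],
       [ 0.00000000e+00,  0.00000000e+00,  0.00000000e+00,
         1.00000000e+00]])}
{'time_s': 0.1, 'qpos': array([-1.39197058e+00,  2.76525316e-01,  1.50597688e+00, -1.53961004e-05,
        1.36072541e+00, -1.21020114e-01]), 'joint_velocities': array([-0.00064478, -0.00058679, -0.00341721, -0.00062042, -0.0013292 ,
       -0.00157346]), 'joint_torque': array([ 5.90667150e-04, -4.17700016e+01, -2.46404761e+01, -2.78833013e-04,
        5.75378275e-03, -1.31569539e-06]), 'tcp_pos': array([ 0.16973453, -0.54888973,  0.23054171]), 'orientation': array([-3.10473586e+00, -4.68995312e-01,  9.78048591e-05]), 'contact_force': array([-0.25502165,  0.43638471, -0.26387314]), 'ft_torque': array([0.00645379, 0.0003655 , 0.03468041]), 'gripper_force': 0.0, 'grip_width': 0.08558824620219015} -0.0187
```

View pics/scene0.png

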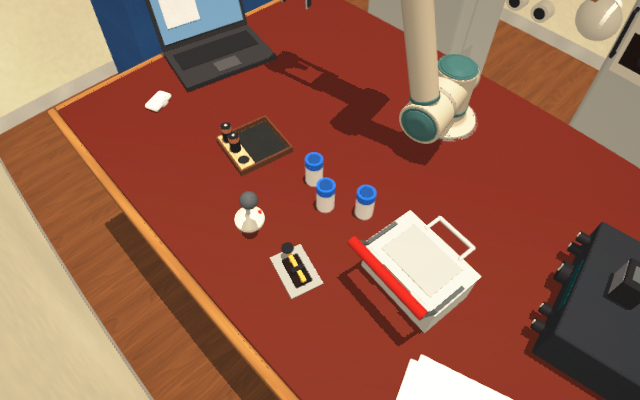

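View pics/top0.png

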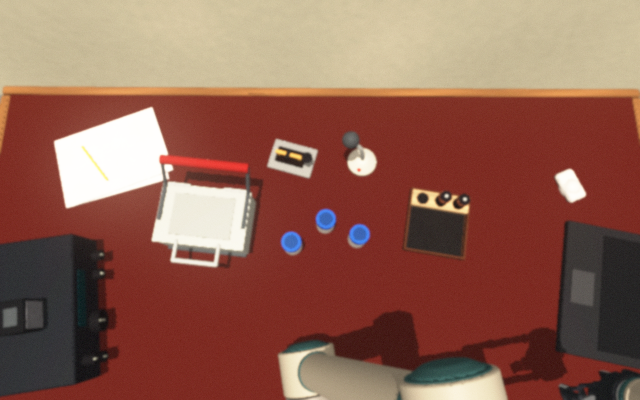

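The top view shows the locker at about (205,215), with its handle bar at (195,262) and red counterweight at (205,163). The canisters are at (291,243), (326,221) and (359,236), the tray at (437,223), the microphone at (361,160) and the key at (293,158). In the scene view, the canister caps are at (314,160), (326,186) and (366,193), and the handle is at about (460,237).

```bash
cat > h.py <<'E'
import numpy as np,cv2
from station import ctrl
M={n:ctrl.camera_model(n) for n in("scene","top")}
def ray(n,p):
    m=M[n];K=m["camera_matrix"]
    d=np.array([m["k1"],0,0,0.])
    q=cv2.undistortPoints(np.array([[p]],float),K,d)[0,0]
    P=m["pose"]; v=P[:3,:3]@np.array([q[0],-q[1],-1.]); return P[:3,3],v/np.linalg.norm(v)
def onz(n,p,z):
    o,v=ray(n,p); return o+v*(z-o[2])/v[2]
def tri(ps,pt):
    a,u=ray("scene",ps);b,w=ray("top",pt)
    s=np.linalg.lstsq(np.c_[u,-w],b-a,rcond=None)[0]
    return (a+u*s[0]+b+w*s[1])/2, np.linalg.norm(a+u*s[0]-b-w*s[1])
def blobs(img,lo,hi,amin=40,roi=None):
    h=cv2.cvtColor(img,cv2.COLOR_RGB2HSV); m=cv2.inRange(h,np.array(lo),np.array(hi))
    if roi: z=np.zeros_like(m);x0,y0,x1,y1=roi;z[y0:y1,x0:x1]=m[y0:y1,x0:x1];m=z
    n,l,s,c=cv2.connectedComponentsWithStats(m)
    return [(c[i],s[i],l==i) for i in range(1,n) if s[i,4]>=amin]
E
python3 - <<'E'
from h import *
I={n:cv2.imread(f"pics/{n}0.png")[:,:,::-1] for n in M}
R={"scene":(290,140,390,220),"top":(270,200,380,260)}
for n in I:
    for c,s,m in blobs(I[n],(100,150,60),(125,255,255),40,R[n]): 
        print(n,c,s,onz(n,c,.085))
    for c,s,m in blobs(I[n],(0,210,200),(5,255,255),80): 
        ys,xs=np.nonzero(m);print("red",n,c,s,cv2.boxPoints(cv2.minAreaRect(np.c_[xs,ys].astype(np.float32))).tolist())
a=cv2.resize(I["scene"][180:340,340:500],(400,400),interpolation=cv2.INTER_CUBIC)
b=cv2.resize(I["top"][140:280,130:270],(400,400),interpolation=cv2.INTER_CUBIC)
c=cv2.resize(I["scene"][110:180,210:300],(400,200)[:2] ,interpolation=cv2.INTER_CUBIC)
d=cv2.resize(I["top"][180:265,395:480],(400,200),interpolation=cv2.INTER_CUBIC)
cv2.imwrite("pics/crop.png",np.vstack([np.hstack([a,b]),np.hstack([c,d])])[:,:,::-1])
E
```

```text
scene [313.56439394 161.17045455] [305 153  18  18 264] [ 0.50755345 -0.0963433   0.085     ]
scene [325.41780822 187.10958904] [317 178  18  19 292] [ 0.5477604  -0.00725453  0.085     ]
scene [365.88778878 194.40924092] [357 185  19  20 303] [0.48678767 0.08398569 0.085     ]
red scene [387.3880289  277.02167183] [349 236  78  82 969] [[347.3017578125, 241.43716430664062], [354.17291259765625, 234.94778442382812], [426.52691650390625, 311.5578918457031], [419.65576171875, 318.0472717285156]]
top [325.53113553 218.94871795] [317 210  18  19 273] [ 0.5500758  -0.00874747  0.085     ]
top [359.12230216 234.07553957] [350 225  19  19 278] [ 0.50945962 -0.09787611  0.085     ]
top [291.        241.5615942] [282 233  19  18 276] [0.48917909 0.08264556 0.085     ]
```

View pics/crop.png

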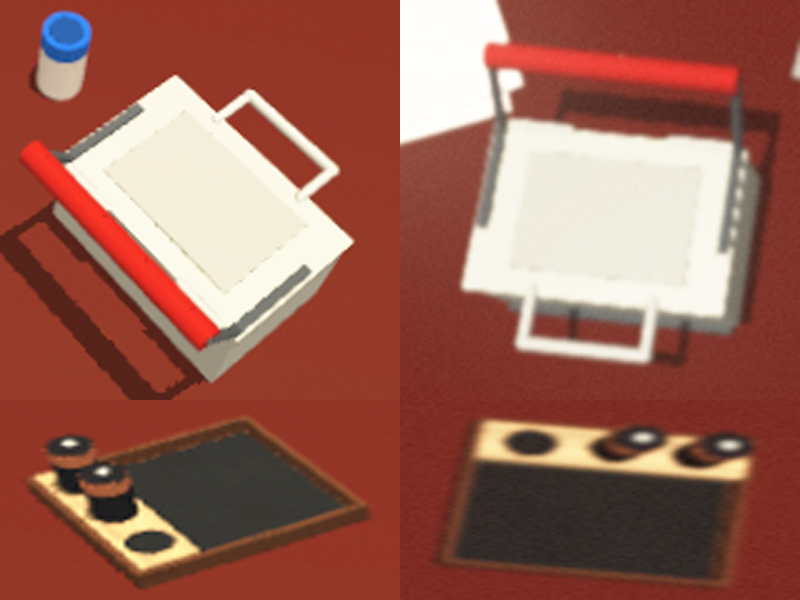

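The crop shows the lid handle bar with ends at scene (440,218) and (474,248), and at top (217,264) and (173,261). The lid's front corners are at scene (410,211) and (480,277). The tray floor is clear, with its rack on the far (+x) side.

```bash
python3 - <<'E'
from h import *
np.set_printoptions(precision=4,suppress=True)
for n,a,b in [("A",(313.56,161.17),(359.12,234.08)),("B",(325.42,187.11),(325.53,218.95)),("C",(365.89,194.41),(291,241.56)),
 ("h-y",(440,218),(216.8,264.3)),("h+y",(474,248),(172.7,260.8)),("lid-y",(410,211.2),(246.6,251.3)),("lid+y",(480,276.8),(152.7,240.8))]: print(n,*tri(a,b))
for p in [(410.9,205.5),(468.3,214),(462.6,255.6),(406.7,247.1)]: print("tray",onz("top",p,.005))
for s in [(203,550),(140,445)]:pass
f=lambda x,y:(210+x/400*90,110+(y-400)/200*70)
for p in [(200,550),(365,513)]: print("trayscene",onz("scene",f(*p),.005))
# tray plan mask: dark floor
for n,roi in(("top",(395,180,480,265)),("scene",(210,110,300,180))):
    I=cv2.imread(f"pics/{n}0.png")[:,:,::-1]
    m=(I.max(2)<60).astype(np.uint8);z=np.zeros_like(m);x0,y0,x1,y1=roi;z[y0:y1,x0:x1]=m[y0:y1,x0:x1]
    z=cv2.morphologyEx(z,cv2.MORPH_OPEN,np.ones((9,9)));k=max(cv2.findContours(z,0,2)[0],key=cv2.contourArea)
    r=cv2.minAreaRect(k);print(n,r,onz(n,r[0],.005)); q=cv2.approxPolyDP(k,6,True)[:,0]
    print([(tuple(p),onz(n,p,.005).round(3)[:2].tolist()) for p in q.tolist()])
E
cat >> h.py <<'E'
from scipy.spatial.transform import Rotation as Ro
def go(x,y,z,heading=None):
    s=ctrl.sense();R=Ro.from_rotvec(s["orientation"]).as_matrix()
    ty=R[:,1];hd=np.arctan2(ty[1],ty[0])
    print("d tool",(R.T@(np.array([x,y,z])-s["tcp_pos"])).round(4),"y-heading",round(hd,3),"tilt",R[:,2].round(3),"tcp",s["tcp_pos"].round(4),"F",s["contact_force"].round(2),"q",s["qpos"].round(2),"grip",round(s["grip_width"],4),s["gripper_force"],"t",s["time_s"])
E
echo '[{"turn_vec":[0, 0, -0.188], "aperture":0.04}, {"turn_vec":[0, 0, -0.188], "aperture":0.04}, {"turn_vec":[0, 0, -0.188], "aperture":0.04}, {"turn_vec":[0, 0, -0.188], "aperture":0.04}, {"turn_vec":[0, 0, -0.188], "aperture":0.04}, {"turn_vec":[0, 0, -0.188], "aperture":0.04}, {"turn_vec":[0, 0, -0.043], "aperture":0.04}]' | python3 nudge.py 30
echo '[{"pos":[0.056, 0.0107, 0], "aperture":0.04}, {"pos":[0.056, 0.0107, 0], "aperture":0.04}, {"pos":[0.056, 0.0107, 0], "aperture":0.04}, {"pos":[0.056, 0.0107, 0], "aperture":0.04}, {"pos":[0.056, 0.0107, 0], "aperture":0.04}, {"pos":[0.056, 0.0107, 0], "aperture":0.04}, {"pos":[0.056, 0.0107, 0], "aperture":0.04}, {"pos":[0.056, 0.0107, 0], "aperture":0.04}]' | python3 nudge.py
echo '[{"pos":[0.056, 0.0107, 0], "aperture":0.04}, {"pos":[0.056, 0.0107, 0], "aperture":0.04}, {"pos":[0.056, 0.0107, 0], "aperture":0.04}, {"pos":[0.056, 0.0107, 0], "aperture":0.04}, {"pos":[0.056, 0.0107, 0], "aperture":0.04}, {"pos":[0.056, 0.0107, 0], "aperture":0.04}, {"pos":[0.056, 0.0107, 0], "aperture":0.04}, {"aperture":0.04}]' | python3 nudge.py
python3 -c "
from h import *
go(.43,.3275,.097)"
```

```text
time_s: 0.98
tcp_pos: [0.1698, -0.549, 0.2308]
orientation: [-2.33, -2.106, -0.001]
contact_force: [-0.4, 0.0, 0.6]
grip_width: 0.0402
gripper_force: 0.0
time_s: 1.98
tcp_pos: [0.301, -0.1108, 0.2313]
orientation: [2.333, 2.102, 0.001]
contact_force: [2.1, -0.0, 0.3]
grip_width: 0.0396
gripper_force: 0.0
time_s: 2.98
tcp_pos: [0.4165, 0.273, 0.2304]
orientation: [-2.327, -2.109, -0.0]
contact_force: [-0.3, -1.0, -0.0]
grip_width: 0.0397
gripper_force: 0.0
d tool [0.0555 0.0082 0.1334] y-heading -0.099 tilt [-0.001  0.001 -1.   ] tcp [0.4165 0.273  0.2304] F [-0.27 -1.02 -0.01] q [0.44 0.16 1.66 0.   1.32 0.54] grip 0.0397 0.0 t 2.975
```

```bash
echo '[{"pos":[0.055, 0.008, 0], "aperture":0.04}, {"pos":[0, 0, 0.045], "aperture":0.04}, {"pos":[0, 0, 0.045], "aperture":0.04}, {"pos":[0, 0, 0.043], "aperture":0.04}, {"aperture":0.04}]' | python3 nudge.py
python3 - <<'E'
from h import *
go(.43,.3275,.097)
a=ctrl.camera("scene")[150:350,340:540];b=ctrl.camera("top")[130:280,120:270]
cv2.imwrite("pics/g1.png",np.hstack([cv2.resize(a,(400,400)),cv2.resize(b,(400,400))])[:,:,::-1])
E
```

```text
time_s: 3.6
tcp_pos: [0.4265, 0.3209, 0.0953]
orientation: [-2.332, -2.102, 0.014]
contact_force: [0.1, 0.6, 0.9]
grip_width: 0.0401
gripper_force: 0.0
d tool [ 0.0069  0.0028 -0.0017] y-heading -0.104 tilt [-0.008 -0.005 -1.   ] tcp [0.4265 0.3209 0.0953] F [0.06 0.61 0.95] q [ 0.51  0.33  1.79 -0.    1.03  0.62] grip 0.0401 0.0 t 3.6
```

View pics/g1.png

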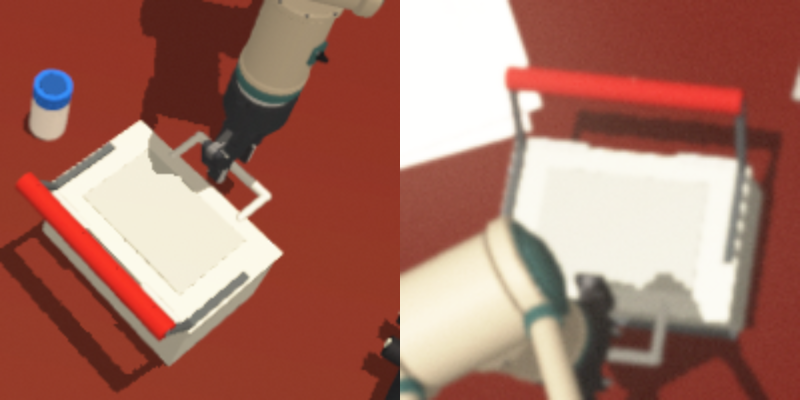

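The fingers straddle the handle bar, which sits at scene-crop (220,165). I'll close on it and follow the arc up.

```bash
echo '[{"aperture":0.0}, {"aperture":0.0}, {"aperture":0.0}, {"aperture":0.0}]' | python3 nudge.py 30
echo '[{"pos":[0, 0.002, -0.030], "aperture":0.0}, {"pos":[0, 0.007, -0.029], "aperture":0.0}, {"pos":[0, 0.011, -0.028], "aperture":0.0}, {"pos":[0, 0.015, -0.026], "aperture":0.0}, {"aperture":0}]' | python3 nudge.py
```

```text
time_s: 4.2
tcp_pos: [0.4315, 0.324, 0.1003]
orientation: [2.331, 2.103, 0.007]
contact_force: [1.6, -2.2, 6.4]
grip_width: 0.0107
gripper_force: 29.7
time_s: 4.82
tcp_pos: [0.4679, 0.32, 0.2134]
orientation: [2.331, 2.1, 0.01]
contact_force: [5.3, 1.8, -5.0]
grip_width: 0.0106
gripper_force: 29.7
```

```bash
echo '[{"pos":[0, 0.018, -0.023], "aperture":0.0}, {"pos":[0, 0.022, -0.020], "aperture":0.0}, {"pos":[0, 0.025, -0.017], "aperture":0.0}, {"aperture":0}]' | python3 nudge.py
echo '[{"aperture":0.05}, {"pos":[0, 0, -0.02], "aperture":0.06}, {"pos":[0, 0, -0.05], "aperture":0.06}, {"pos":[0, -0.04, -0.04], "aperture":0.06}, {"pos":[0, -0.06, 0], "aperture":0.06}, {"pos":[0, -0.06, 0], "aperture":0.06}, {"aperture":0.06}, {"aperture":0.06}]' | python3 nudge.py
echo '[{"pos":[-0.05, -0.03, 0], "aperture":0.08}, {"pos":[-0.05, 0, 0], "aperture":0.08}, {"pos":[-0.05, 0, 0], "aperture":0.08}, {"pos":[-0.05, 0, 0], "aperture":0.08}, {"aperture":0.08}]' | python3 nudge.py
python3 - <<'E'
from h import *
go(.488,.084,.047)
a=ctrl.camera("scene");b=ctrl.camera("top")
cv2.imwrite("pics/t2.png",b[:,:,::-1])
cv2.imwrite("pics/g2.png",np.hstack([a[100:400,140:540],b[80:380,100:500]])[:,:,::-1])
E
```

```text
time_s: 5.32
tcp_pos: [0.5303, 0.3133, 0.2724]
orientation: [2.334, 2.102, 0.004]
contact_force: [-0.4, 0.8, 0.6]
grip_width: 0.0103
gripper_force: 30.0
time_s: 6.32
tcp_pos: [0.369, 0.3297, 0.3811]
orientation: [2.331, 2.105, 0.0]
contact_force: [-0.2, 0.1, 0.3]
grip_width: 0.0604
gripper_force: 0.0
time_s: 6.95
tcp_pos: [0.3199, 0.131, 0.3811]
orientation: [2.34, 2.095, -0.001]
contact_force: [0.3, 0.1, -0.3]
grip_width: 0.0803
gripper_force: 0.0
d tool [-0.0278  0.1722  0.3341] y-heading -0.11 tilt [ 0.    -0.001 -1.   ] tcp [0.3199 0.131  0.3811] F [ 0.32  0.06 -0.31] q [ 0.19 -0.14  1.6  -0.    1.68  0.3 ] grip 0.0803 0.0 t 6.95
```

View pics/g2.png

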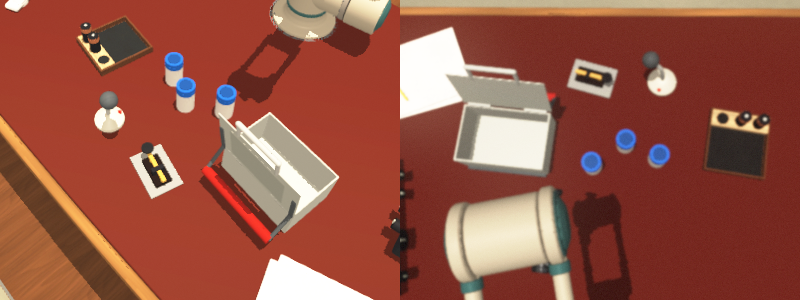

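The lid stands open with its red counterweight behind the locker. The interior is clear, the canisters are unmoved, and the floor is bright around top-crop (510,140).

```bash
python3 - <<'E'
from h import *
I=cv2.imread("pics/t2.png")[:,:,::-1]
h=cv2.cvtColor(np.ascontiguousarray(I),cv2.COLOR_RGB2HSV)
for y,x in [(220,210),(200,210),(170,210),(240,160),(225,254)]: print((x,y),I[y,x])
m=cv2.inRange(I,np.array([205]*3),np.array([255]*3));z=np.zeros_like(m);z[175:265,145:262]=m[175:265,145:262]
k=max(cv2.findContours(z,0,2)[0],key=cv2.contourArea);r=cv2.minAreaRect(k)
print(r); 
for p in cv2.boxPoints(r): print(p,onz("top",p,.004).round(3),onz("top",p,.11).round(3))
print("c",onz("top",r[0],.004))
E
echo '[{"pos":[-0.028, 0.052, 0.05], "aperture":0.08}, {"pos":[0, 0.04, 0.05], "aperture":0.08}, {"pos":[0, 0.04, 0.05], "aperture":0.08}, {"pos":[0, 0.04, 0.05], "aperture":0.08}, {"aperture":0.08}]' | python3 nudge.py
python3 -c "
from h import *
go(.488,.084,.047)"
```

```text
(210, 220) [246 244 233]
(210, 200) [245 242 230]
(210, 170) [161 156 141]
(160, 240) [216 209 189]
(254, 225) [89 46 41]
((209.7884521484375, 221.975830078125), (70.9949951171875, 46.781192779541016), 6.519801616668701)
[171.8646  241.18452] [0.501 0.423 0.004] [0.486 0.388 0.11 ]
[177.17645 194.70589] [0.636 0.418 0.004] [0.61  0.384 0.11 ]
[247.71231 202.76714] [0.612 0.214 0.004] [0.588 0.197 0.11 ]
[242.40045 249.24577] [0.478 0.224 0.004] [0.466 0.206 0.11 ]
c [0.55578978 0.31959449 0.004     ]
time_s: 7.68
tcp_pos: [0.4755, 0.096, 0.1894]
orientation: [-2.327, -2.101, 0.011]
contact_force: [-0.7, -0.3, 0.2]
grip_width: 0.0798
gripper_force: 0.0
d tool [-0.0105  0.015   0.1422] y-heading -0.102 tilt [-0.01 -0.   -1.  ] tcp [0.4755 0.096  0.1894] F [-0.71 -0.33  0.24] q [0.06 0.18 1.75 0.   1.23 0.16] grip 0.0798 0.0 t 7.675
```

```bash
echo '[{"pos":[-0.010, 0.015, 0], "aperture":0.08}, {"pos":[0, 0, 0.05], "aperture":0.08}, {"pos":[0, 0, 0.05], "aperture":0.08}, {"pos":[0, 0, 0.042], "aperture":0.08}, {"aperture":0.08}]' | python3 nudge.py
echo '[{"aperture":0.03}, {"aperture":0.03}, {"aperture":0.03}, {"aperture":0.03}]' | python3 nudge.py 30
python3 -c "
from h import *
go(.488,.084,.047)"
```

```text
time_s: 8.3
tcp_pos: [0.4881, 0.0835, 0.0518]
orientation: [-2.331, -2.104, 0.004]
contact_force: [-0.8, 0.1, -0.6]
grip_width: 0.0802
gripper_force: 0.0
time_s: 8.8
tcp_pos: [0.4912, 0.0837, 0.0551]
orientation: [2.33, 2.102, 0.006]
contact_force: [-1.9, -0.0, 7.8]
grip_width: 0.0507
gripper_force: 30.3
d tool [ 0.     -0.0032  0.0081] y-heading -0.103 tilt [ 0.005  0.    -1.   ] tcp [0.4912 0.0837 0.0551] F [-1.92 -0.02  7.8 ] q [ 0.03  0.33  1.93 -0.    0.88  0.13] grip 0.0507 30.315864281728864 t 8.8
```

```bash
echo '[{"pos":[0, 0, -0.02], "aperture":0.03}, {"pos":[0, 0, -0.04], "aperture":0.03}, {"pos":[0, 0, -0.04], "aperture":0.03}, {"pos":[0, 0, -0.04], "aperture":0.03}, {"pos":[0.03, 0, 0], "aperture":0.03}, {"pos":[-0.03, 0, 0], "aperture":0.03}, {"pos":[0.03, 0, 0], "aperture":0.03}, {"pos":[-0.03, 0, 0], "aperture":0.03}]' | python3 nudge.py 
for i in 1 2 3; do echo '[{"aperture":0.03}, {"aperture":0.03}, {"aperture":0.03}]' | python3 nudge.py | grep -E "contact|tcp"; done
```

```text
time_s: 9.8
tcp_pos: [0.49, 0.0859, 0.1939]
orientation: [2.328, 2.108, 0.006]
contact_force: [-1.1, -1.0, -1.1]
grip_width: 0.0505
gripper_force: 31.6
tcp_pos: [0.4894, 0.0839, 0.1929]
contact_force: [-0.6, 0.5, -1.3]
tcp_pos: [0.4892, 0.0836, 0.1924]
contact_force: [0.5, 0.7, -1.6]
tcp_pos: [0.4892, 0.0835, 0.1925]
contact_force: [-0.7, 0.0, -1.6]
```

```bash
python3 -c "
from h import *
print(ctrl.sense()['joint_torque'])
go(.555,.368,.0625)"
```

```text
[ 5.79569227e-03 -3.52357543e+01 -2.36314917e+01 -1.44131693e-03
  1.91645013e-03  6.53594861e-05]
d tool [0.2898 0.0362 0.1299] y-heading -0.103 tilt [-0. -0. -1.] tcp [0.4892 0.0835 0.1925] F [-0.75  0.01 -1.63] q [ 0.03  0.18  1.73 -0.    1.23  0.13] grip 0.0506 31.662169732153416 t 10.925
```

```bash
echo '[{"pos":[0.03, 0, -0.01], "aperture":0.03}, {"pos":[0.05, 0.007, -0.01], "aperture":0.03}, {"pos":[0.05, 0.007, 0], "aperture":0.03}, {"pos":[0.05, 0.007, 0], "aperture":0.03}, {"pos":[0.05, 0.007, 0], "aperture":0.03}, {"pos":[0.04, 0.008, 0], "aperture":0.03}, {"pos":[0.02, 0, 0], "aperture":0.03}, {"aperture":0.03}]' | python3 nudge.py | grep -E "tcp|cont"
python3 -c "
from h import *
go(.555,.368,.0625)"
```

```text
tcp_pos: [0.5544, 0.3687, 0.2118]
contact_force: [-0.2, -0.9, -1.2]
d tool [-0.0005  0.0008  0.1493] y-heading -0.101 tilt [-0.001 -0.001 -1.   ] tcp [0.5544 0.3687 0.2118] F [-0.18 -0.93 -1.18] q [ 0.48  0.42  1.33 -0.    1.39  0.58] grip 0.0509 31.656017499044538 t 11.925
```

```bash
echo '[{"pos":[0, 0, 0.03], "aperture":0.03}, {"pos":[0, 0, 0.04], "aperture":0.03}, {"pos":[0, 0, 0.04], "aperture":0.03}, {"pos":[0, 0, 0.03], "aperture":0.03}, {"pos":[0, 0, 0.004], "aperture":0.03}, {"aperture":0.03}, {"aperture":0.03}]' | python3 nudge.py|grep -E "tcp|cont"
echo '[{"pos":[0, 0, 0.003], "aperture":0.03}, {"aperture":0.03}]' | python3 nudge.py|grep -E "tcp|cont"
echo '[{"pos":[0, 0, 0.002], "aperture":0.03}, {"aperture":0.03}]' | python3 nudge.py|grep -E "tcp|cont"
```

```text
tcp_pos: [0.556, 0.3684, 0.0705]
contact_force: [1.1, 0.4, -0.4]
tcp_pos: [0.5548, 0.3683, 0.0658]
contact_force: [-0.3, 0.3, -1.5]
tcp_pos: [0.5547, 0.3683, 0.0632]
contact_force: [-0.2, 0.3, -1.6]
```

```bash
echo '[{"pos":[0, 0, 0.002], "aperture":0.03}, {"aperture":0.03}]' | python3 nudge.py|grep -E "tcp|cont"
echo '[{"pos":[0, 0, 0.002], "aperture":0.03}, {"aperture":0.03}]' | python3 nudge.py|grep -E "tcp|cont"
echo '[{"pos":[0, 0, 0.002], "aperture":0.03}, {"aperture":0.03}]' | python3 nudge.py|grep -E "tcp|cont"
```

```text
tcp_pos: [0.5547, 0.3682, 0.0612]
contact_force: [0.7, 0.0, -1.2]
tcp_pos: [0.5549, 0.3683, 0.0594]
contact_force: [1.0, 0.7, -0.8]
tcp_pos: [0.5549, 0.3686, 0.0592]
contact_force: [-2.5, -1.7, 7.4]
```

```bash
echo '[{"aperture":0.075}, {"aperture":0.075}, {"aperture":0.075}, {"pos":[0, 0, -0.04], "aperture":0.075}, {"pos":[0, 0, -0.05], "aperture":0.075}, {"pos":[0, 0, -0.05], "aperture":0.075}, {"aperture":0.08}]' | python3 nudge.py | grep -E "tcp|cont"
echo '[{"pos":[-0.055, -0.005, 0], "aperture":0.08}, {"pos":[-0.055, -0.005, 0], "aperture":0.08}, {"pos":[-0.055, -0.005, 0], "aperture":0.08}, {"pos":[-0.055, -0.005, 0], "aperture":0.08}, {"pos":[-0.055, -0.005, 0], "aperture":0.08}, {"pos":[-0.055, -0.005, 0], "aperture":0.08}, {"pos":[-0.045, -0.01, 0], "aperture":0.08}, {"aperture":0.08}]' | python3 nudge.py | grep -E "tcp|cont"
python3 - <<'E'
from h import *
a=ctrl.camera("scene");b=ctrl.camera("top")
for c,s,m in blobs(a,(100,150,60),(125,255,255),40,(290,140,480,290)): print("s",c,s)
for c,s,m in blobs(b,(100,150,60),(125,255,255),40,(160,180,380,270)): print("t",c,s,onz("top",c,.085),onz("top",c,.09))
go(.549,-.008,.05)
cv2.imwrite("pics/g3.png",np.hstack([a[100:400,140:540],b[80:380,100:500]])[:,:,::-1])
E
```

```text
tcp_pos: [0.5574, 0.3696, 0.2027]
contact_force: [0.7, -0.4, 0.3]
tcp_pos: [0.4749, -0.003, 0.1965]
contact_force: [0.4, 0.6, -0.4]
s [313.43461538 161.21153846] [305 153  18  18 260]
s [325.4334471  187.15358362] [316 178  19  19 293]
s [437.66472303 278.20408163] [426 268  23  22 343]
t [184.02857143 217.04489796] [175 209  19  17 245] [0.55449518 0.36929365 0.085     ] [0.55354188 0.36778148 0.09      ]
t [365.10606061 235.45454545] [362 228   7  15  66] [ 0.50580434 -0.11368959  0.085     ] [ 0.50505823 -0.11314653  0.09      ]
d tool [0.0002 0.0734 0.1467] y-heading -0.105 tilt [-0.001  0.001 -1.   ] tcp [ 0.4761 -0.0006  0.1968] F [ 0.24 -0.72  0.36] q [-0.15  0.15  1.76  0.    1.23 -0.04] grip 0.0803 0.0 t 16.025
```

View pics/g3.png

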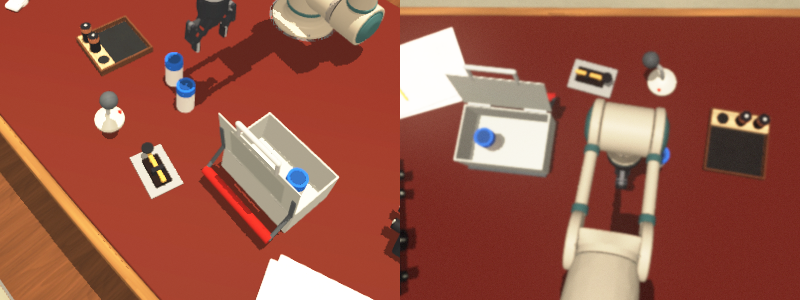

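The first canister stands upright in the locker at scene-crop (297,178). The other two haven't moved. Next is B.

```bash
echo '[{"pos":[0, 0.04, 0], "aperture":0.08}, {"pos":[0, 0.033, 0], "aperture":0.08}, {"pos":[0, 0, 0.05], "aperture":0.08}, {"pos":[0, 0, 0.05], "aperture":0.08}, {"pos":[0, 0, 0.045], "aperture":0.08}, {"aperture":0.08}]' | python3 nudge.py | grep -E "tcp|cont"
echo '[{"aperture":0.03}, {"aperture":0.03}, {"aperture":0.03}, {"aperture":0.03}]' | python3 nudge.py 30
echo '[{"pos":[0, 0, -0.02], "aperture":0.03}, {"pos":[0, 0, -0.04], "aperture":0.03}, {"pos":[0, 0, -0.04], "aperture":0.03}, {"pos":[0, 0, -0.04], "aperture":0.03}, {"pos":[0.03, 0, 0], "aperture":0.03}, {"pos":[-0.03, 0, 0], "aperture":0.03}, {"pos":[0.03, 0, 0], "aperture":0.03}, {"pos":[-0.03, 0, 0], "aperture":0.03}]' | python3 nudge.py | grep -E "tcp|cont"
for i in 1 2 3; do echo '[{"aperture":0.03}, {"aperture":0.03}, {"aperture":0.03}]' | python3 nudge.py | grep -E "contact|tcp"; done
python3 -c "
from h import *
go(.546,.268,.0625);go(.532,-.325,.065);print(ctrl.sense()['joint_torque'])"
```

```text
tcp_pos: [0.5461, -0.0062, 0.049]
contact_force: [-0.2, -0.6, 0.4]
time_s: 17.27
tcp_pos: [0.5505, -0.008, 0.0546]
orientation: [2.331, 2.102, 0.005]
contact_force: [-1.3, 1.6, 6.6]
grip_width: 0.0509
gripper_force: 31.7
tcp_pos: [0.5492, -0.0055, 0.1928]
contact_force: [-0.5, 0.3, -1.4]
tcp_pos: [0.5491, -0.0078, 0.1926]
contact_force: [1.1, -0.1, -1.9]
tcp_pos: [0.5491, -0.008, 0.1925]
contact_force: [0.9, 0.7, -2.7]
tcp_pos: [0.5491, -0.0081, 0.1925]
contact_force: [-0.2, 0.4, -2.8]
d tool [ 0.2744 -0.0315  0.13  ] y-heading -0.103 tilt [-0. -0. -1.] tcp [ 0.5491 -0.0081  0.1925] F [-0.18  0.35 -2.79] q [-0.14  0.26  1.62 -0.    1.26 -0.04] grip 0.051 33.01056884229183 t 19.4
d tool [-0.3169  0.0156  0.1275] y-heading -0.103 tilt [-0. -0. -1.] tcp [ 0.5491 -0.0081  0.1925] F [-0.18  0.35 -2.79] q [-0.14  0.26  1.62 -0.    1.26 -0.04] grip 0.051 33.01056884229183 t 19.4
[ 8.10591329e-03 -4.10382593e+01 -2.44285744e+01 -1.95977431e-03
  3.33095391e-03  7.05332991e-05]
```

```bash
echo '[{"pos":[-0.03, 0, -0.01], "aperture":0.03}, {"pos":[-0.05, 0.002, 0], "aperture":0.03}, {"pos":[-0.05, 0.002, 0], "aperture":0.03}, {"pos":[-0.05, 0.002, 0], "aperture":0.03}, {"pos":[-0.05, 0.002, 0], "aperture":0.03}, {"pos":[-0.05, 0.002, 0], "aperture":0.03}, {"pos":[-0.035, 0, 0], "aperture":0.03}, {"aperture":0.03}]' | python3 nudge.py | grep -E "tcp|cont"
for i in 1 2; do echo '[{"aperture":0.03}, {"aperture":0.03}]' | python3 nudge.py | grep -E "contact|tcp"; done
python3 -c "
from h import *
go(.527,-.324,.065)"
```

```text
tcp_pos: [0.5262, -0.3256, 0.2021]
contact_force: [0.7, -0.6, -1.2]
tcp_pos: [0.5268, -0.3212, 0.2026]
contact_force: [0.4, -0.5, -2.1]
tcp_pos: [0.5269, -0.3218, 0.2027]
contact_force: [0.2, -0.5, -1.4]
d tool [-0.0022  0.0003  0.1377] y-heading -0.102 tilt [ 0. -0. -1.] tcp [ 0.5269 -0.3218  0.2027] F [ 0.18 -0.48 -1.42] q [-0.66  0.36  1.46  0.    1.33 -0.56] grip 0.0505 33.15119672566652 t 20.9
```

Those readings are ambiguous, so I'll average more of them. Each camera call advances the clock, which gives a fresh reading.

```bash
cat >> h.py <<'E'
def weigh(n=25):
    F=[];T=[]
    for i in range(n): ctrl.camera("top");s=ctrl.sense();F.append(s["contact_force"]);T.append(s["joint_torque"])
    F=np.array(F);print("mean F",F.mean(0).round(2),"sd",F.std(0).round(2),"Fz",F[:,2].round(1),np.mean(T,0).round(3)[:3])
E
python3 -c "
from h import *
weigh()"
```

```text
mean F [-0.06 -0.04 -2.54] sd [0.61 0.44 0.58] Fz [-2.1 -2.1 -3.2 -2.6 -2.4 -2.2 -2.1 -2.1 -2.7 -2.8 -2.7 -3.5 -2.3 -2.7
 -3.2 -0.5 -2.8 -2.8 -2.5 -3.4 -3.1 -2.3 -2.3 -2.5 -2.6] [ 2.0000e-02 -4.7587e+01 -2.5233e+01]
```

The mean is −2.54 N, so B holds the cell and goes on the tray.

```bash
echo '[{"pos":[0, 0, 0.03], "aperture":0.03}, {"pos":[0, 0, 0.04], "aperture":0.03}, {"pos":[0, 0, 0.04], "aperture":0.03}, {"pos":[0, 0, 0.02], "aperture":0.03}, {"pos":[0, 0, 0.004], "aperture":0.03}, {"aperture":0.03}, {"aperture":0.03}]' | python3 nudge.py|grep -E "tcp|cont"
for i in 1; do echo '[{"pos":[0, 0, 0.003], "aperture":0.03}, {"aperture":0.03}, {"aperture":0.03}]' | python3 nudge.py|grep -E "tcp|cont"; done
echo '[{"pos":[0, 0, 0.002], "aperture":0.03}, {"aperture":0.03}]' | python3 nudge.py|grep -E "tcp|cont"
```

```text
tcp_pos: [0.5275, -0.3232, 0.0699]
contact_force: [-0.8, -1.1, -2.4]
tcp_pos: [0.5267, -0.3225, 0.0657]
contact_force: [0.1, 1.0, -2.7]
tcp_pos: [0.5265, -0.3224, 0.0633]
contact_force: [0.3, 0.1, -2.3]
```

Contact is expected near 0.060.

```bash
echo '[{"pos":[0, 0, 0.002], "aperture":0.03}, {"aperture":0.03}]' | python3 nudge.py|grep -E "tcp|cont"
echo '[{"pos":[0, 0, 0.002], "aperture":0.03}, {"aperture":0.03}]' | python3 nudge.py|grep -E "tcp|cont"
echo '[{"pos":[0, 0, 0.001], "aperture":0.03}, {"aperture":0.03}]' | python3 nudge.py|grep -E "tcp|cont"
```

```text
tcp_pos: [0.5265, -0.3224, 0.0612]
contact_force: [0.4, -0.3, -2.8]
tcp_pos: [0.5268, -0.3226, 0.0598]
contact_force: [0.8, -0.6, -0.2]
tcp_pos: [0.5268, -0.3227, 0.0597]
contact_force: [-2.6, 0.8, 5.7]
```

```bash
echo '[{"aperture":0.068}, {"aperture":0.068}, {"aperture":0.068}, {"pos":[0, 0, -0.04], "aperture":0.068}, {"pos":[0, 0, -0.05], "aperture":0.068}, {"pos":[0, 0, -0.05], "aperture":0.068}, {"aperture":0.08}]' | python3 nudge.py | grep -E "tcp|cont"
echo '[{"pos":[0.055, 0.001, 0], "aperture":0.08}, {"pos":[0.055, 0.001, 0], "aperture":0.08}, {"pos":[0.055, 0.001, 0], "aperture":0.08}, {"pos":[0.055, 0.001, 0], "aperture":0.08}, {"aperture":0.08}, {"aperture":0.08}]' | python3 nudge.py | grep -E "tcp|cont"
python3 - <<'E'
from h import *
a=ctrl.camera("scene")
for c,s,m in blobs(a,(100,150,60),(125,255,255),40,(210,100,480,290)): print("s",c,s,onz("scene",c,.0861))
go(.5086,-.097,.05)
E
```

```text
tcp_pos: [0.529, -0.3242, 0.2035]
contact_force: [0.2, -0.4, -0.9]
tcp_pos: [0.553, -0.1042, 0.1977]
contact_force: [-0.6, -1.3, -1.3]
s [258.25550661 121.94713656] [250 114  17  17 227] [ 0.52170587 -0.32547745  0.0861    ]
s [313.72727273 161.15151515] [305 153  18  18 264] [ 0.50783555 -0.09537516  0.0861    ]
s [437.66472303 278.20408163] [426 268  23  22 343] [0.54576951 0.36801058 0.0861    ]
d tool [ 0.0033 -0.0448  0.1479] y-heading -0.103 tilt [-0.001 -0.001 -1.   ] tcp [ 0.553  -0.1048  0.1978] F [ 0.27 -0.29  0.41] q [-0.31  0.28  1.59 -0.    1.28 -0.21] grip 0.08 0.0 t 26.075
```

```bash
echo '[{"pos":[0.003, -0.045, 0], "aperture":0.08}, {"aperture":0.08}, {"pos":[0, 0, 0.05], "aperture":0.08}, {"pos":[0, 0, 0.05], "aperture":0.08}, {"pos":[0, 0, 0.047], "aperture":0.08}, {"aperture":0.08}]' | python3 nudge.py | grep -E "tcp|cont"
echo '[{"aperture":0.03}, {"aperture":0.03}, {"aperture":0.03}, {"aperture":0.03}]' | python3 nudge.py 30
echo '[{"pos":[0, 0, -0.02], "aperture":0.03}, {"pos":[0, 0, -0.04], "aperture":0.03}, {"pos":[0, 0, -0.04], "aperture":0.03}, {"pos":[0, 0, -0.05], "aperture":0.03}, {"pos":[0.03, 0, 0], "aperture":0.03}, {"pos":[-0.03, 0, 0], "aperture":0.03}, {"aperture":0.03}, {"aperture":0.03}]' | python3 nudge.py | grep -E "tcp|cont"
python3 -c "
from h import *
weigh();go(.546,.268,.065)"
```

```text
tcp_pos: [0.5065, -0.0968, 0.0485]
contact_force: [-0.7, -0.0, 0.8]
time_s: 27.32
tcp_pos: [0.5106, -0.0972, 0.0535]
orientation: [2.329, 2.101, 0.003]
contact_force: [-0.6, -0.3, 7.0]
grip_width: 0.0504
gripper_force: 31.3
tcp_pos: [0.5085, -0.096, 0.2015]
contact_force: [0.4, 0.7, -0.5]
mean F [ 0.15  0.04 -1.21] sd [0.45 0.48 0.59] Fz [-1.2 -1.1 -1.5 -0.8 -2.6 -1.3 -1.1 -0.6 -0.9 -1.7 -1.7 -1.9 -1.  -1.1
 -0.9 -1.2 -1.2 -2.2  0.  -1.1 -2.1  0.1 -1.1 -1.3 -1. ] [-9.0000e-03 -3.7197e+01 -2.4010e+01]
d tool [ 0.3664 -0.0005  0.1365] y-heading -0.103 tilt [ 0. -0. -1.] tcp [ 0.5088 -0.0965  0.2015] F [ 0.77  0.69 -0.99] q [-0.32  0.21  1.67 -0.    1.26 -0.22] grip 0.0501 31.913614994846284 t 29.575
```

A averages −1.21 N, so it is empty and goes in the locker.

```bash
echo '[{"pos":[0.03, 0, -0.005], "aperture":0.03}, {"pos":[0.055, 0, 0], "aperture":0.03}, {"pos":[0.06, 0, 0], "aperture":0.03}, {"pos":[0.06, 0, 0], "aperture":0.03}, {"pos":[0.06, 0, 0], "aperture":0.03}, {"pos":[0.055, 0, 0], "aperture":0.03}, {"pos":[0.03, 0, 0], "aperture":0.03}, {"pos":[0.015, 0, 0], "aperture":0.03}]' | python3 nudge.py | grep -E "tcp|cont"
echo '[{"aperture":0.03}, {"aperture":0.03}]' | python3 nudge.py >/dev/null
python3 -c "
from h import *
go(.546,.268,.065)"
```

```text
tcp_pos: [0.5462, 0.2683, 0.2062]
contact_force: [-0.1, 0.1, -0.3]
d tool [ 0.0029 -0.0005  0.1414] y-heading -0.104 tilt [-0.    -0.001 -1.   ] tcp [0.5462 0.2652 0.2064] F [-0.29  0.14 -1.7 ] q [ 0.34  0.34  1.47 -0.    1.33  0.44] grip 0.0501 31.908283982193097 t 30.825
```

```bash
echo '[{"pos":[0.003, 0, 0.03], "aperture":0.03}, {"pos":[0, 0, 0.04], "aperture":0.03}, {"pos":[0, 0, 0.04], "aperture":0.03}, {"pos":[0, 0, 0.025], "aperture":0.03}, {"pos":[0, 0, 0.006], "aperture":0.03}, {"aperture":0.03}, {"aperture":0.03}]' | python3 nudge.py|grep -E "tcp|cont"
echo '[{"pos":[0, 0, 0.002], "aperture":0.03}, {"aperture":0.03}, {"pos":[0, 0, 0.002], "aperture":0.03}, {"aperture":0.03}]' | python3 nudge.py|grep -E "tcp|cont"
echo '[{"pos":[0, 0, 0.002], "aperture":0.03}, {"aperture":0.03}]' | python3 nudge.py|grep -E "tcp|cont"
echo '[{"pos":[0, 0, 0.001], "aperture":0.03}, {"aperture":0.03}]' | python3 nudge.py|grep -E "tcp|cont"
```

```text
tcp_pos: [0.5478, 0.2696, 0.067]
contact_force: [-0.6, -0.3, -0.6]
tcp_pos: [0.5464, 0.2696, 0.0613]
contact_force: [0.1, 0.2, -0.9]
tcp_pos: [0.5465, 0.2695, 0.0592]
contact_force: [0.7, 0.9, -1.6]
tcp_pos: [0.5466, 0.2696, 0.0584]
contact_force: [-0.2, -0.3, -1.6]
```

```bash
echo '[{"pos":[0, 0, 0.002], "aperture":0.03}, {"aperture":0.03}]' | python3 nudge.py|grep -E "tcp|cont"
echo '[{"pos":[0, 0, 0.001], "aperture":0.03}, {"aperture":0.03}]' | python3 nudge.py|grep -E "tcp|cont"
```

```text
tcp_pos: [0.5468, 0.2698, 0.0576]
contact_force: [-2.0, -0.4, 4.0]
tcp_pos: [0.5469, 0.2699, 0.0576]
contact_force: [-4.2, -0.8, 10.1]
```

```bash
echo '[{"aperture":0.075}, {"aperture":0.075}, {"aperture":0.075}, {"pos":[0, 0, -0.04], "aperture":0.075}, {"pos":[0, 0, -0.05], "aperture":0.075}, {"pos":[0, 0, -0.05], "aperture":0.075}, {"pos":[0, -0.02, -0.02], "aperture":0.075}, {"aperture":0.08}]' | python3 nudge.py | grep -E "tcp|cont"
echo '[{"pos":[-0.05, -0.04, 0], "aperture":0.08}, {"pos":[-0.05, -0.04, 0], "aperture":0.08}, {"pos":[-0.05, -0.04, 0], "aperture":0.08}, {"pos":[-0.04, -0.03, 0], "aperture":0.08}, {"aperture":0.08}, {"aperture":0.08}]' | python3 nudge.py | grep -E "tcp|cont"
python3 - <<'E'
from h import *
a=ctrl.camera("scene");b=ctrl.camera("top")
for n,I in(("scene",a),("top",b)):
  for c,s,m in blobs(I,(100,150,60),(125,255,255),40,(160,100,480,290)): print(n,c,s,onz(n,c,.09))
cv2.imwrite("pics/g4.png",np.hstack([a[90:390,140:540],b[80:380,100:500]])[:,:,::-1])
E
```

```text
tcp_pos: [0.5254, 0.272, 0.2164]
contact_force: [-0.5, -0.1, -0.3]
tcp_pos: [0.3611, 0.1014, 0.2144]
contact_force: [0.1, 0.6, -0.2]
scene [258.25877193 121.98245614] [250 114  17  17 228] [ 0.52408894 -0.32189714  0.09      ]
scene [410.95081967 246.53278689] [402 241  16  15 122] [0.52699    0.27022457 0.09      ]
scene [437.66472303 278.20408163] [426 268  23  22 343] [0.54796447 0.36860639 0.09      ]
top [184.02857143 217.04897959] [175 209  19  17 245] [0.55353084 0.36778068 0.09      ]
top [221.2112069  219.88793103] [213 212  18  17 232] [0.54604567 0.26870909 0.09      ]
top [444.98533724 227.34017595] [435 217  21  21 341] [ 0.52722061 -0.32582941  0.09      ]
```

View pics/g4.png

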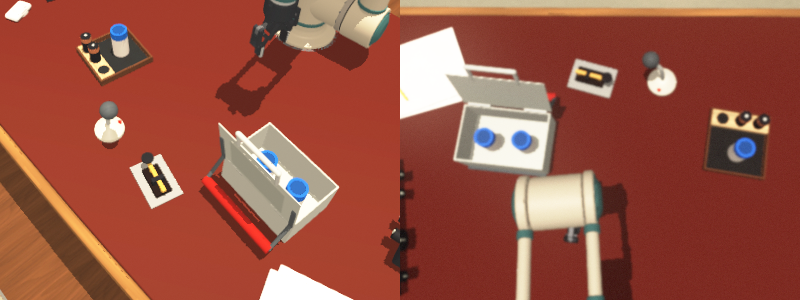

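Two canisters stand upright in the locker at top-crop (484,137) and (521,140). The loaded one stands on the tray at (745,147). The lid is open and the arm is clear, so I'm handing in.

```bash
python3 -c "
from station import ctrl
print(ctrl.hand_in())"
```

```text
the job is handed in; nothing more can be done
None
```

I handed the job in with the lid open by itself, the two empty canisters (about 1.2–1.4 N each) upright in the locker, the loaded one (2.54 N) upright on the tray, and the microphone and key left where they were; the hand-in returned no verdict.

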